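Swing out the cob tray and tip it into the crate

ROBOT

A 6-joint arm with a two-finger parallel gripper is mounted at the origin on the work surface. World frame = base frame: x ahead of the robot, y to its left, z up, the work surface at z = 0. Lengths are in m, angles in rad, forces in N, time in s.
With the tool pointing down it reaches from about 0.35 to 0.775 m from the base axis. Payload 7.3 kg.
Tool frame: the origin (TCP) lies at the very end of the fingers, on their centre line; the grasp point (between the pads) lies 19 mm behind it; z points along the fingers, y is the line along which they close (so a half turn about z gives the same grasp; the last joint's range is limited). The gripper opens to 92 mm and grips with 3 to 60 N. Pads are 19 mm wide; open, the fingers measure 130 mm over their backs; the gripper's body (75 mm by 190 mm) begins 47 mm behind the grasp point.
Start: joints at [1.155, 0.342, 1.524, -0, 1.275, -0.146], TCP at [0.14, 0.506, 0.227] pointing down, gripper open.
Joint ranges: [-2.53, 2.53], [-0.77, 2.02], [0.04, 2.7], [-1, 4.14], [0.28, 2.66], [-3.11, 3.11]. Speed limits (rad/s): [2.57, 2.57, 3.14, 3.14, 3.14, 3.14].

INTERFACE

Orientations are given as [roll, pitch, yaw] about the fixed x, y, z axes, in that order (R = Rz(yaw) Ry(pitch) Rx(roll)).
In Python, from cell import robot gives the robot as it stands.
- The arm moves only by the tool apply_moves, never from a script. Its argument "motion" is text: rows parted by semicolons, each of 7 numbers parted by spaces: the opening in per cent of the stroke, from 0 (shut) to 100 (fully open), then the shift along the tool's x, y, z in cm, then the turn, a rotation vector about the tool's x, y, z in rad. A call has 1 to 20 rows; each row shifts and turns the commanded pose from where the row before left it, along the tool's axes as they then stand; what a row does not reach is not made up. A row lasts 1/8 s, in which the tool goes at most 62.5 mm and 10.7 degrees, less where a joint would pass 70% of its speed; a pose out of reach is approached as far as the arm can. A call with a gripper value outside its range is refused whole. The fingers move at their own pace and stop on an object; "force" is the grip in N (left out, the last holds). Time passes only in rows, so rows that do not move let the fingers close. It gives the time, the measured TCP pose, the force, the opening and the grip force at its end, in the units of the state.
- robot.observe(): the state, without advancing time (a new reading comes with each control period).
- robot.read_camera(name): name is "side" or "top"; returns a dict with "img" (480x640x3 uint8, red, green, blue), "fovy" (degrees; the focal length in pixels is half the picture's height over the tangent of half this angle, whatever the lens; pixels are square), "cx", "cy" (the principal point, pixels), "R" (3x3) and "t" (3): a world point X has camera coordinates R X + t. Camera axes: x right, y down, z forward; pixel columns grow to the right and rows downward; lengths in m; the calibration is good to about 2 mm. A picture is of the moment at which its call begins. There is no depth.
- robot.hand_in(): hands the job in; it is judged then, once.
Trained networks look in a picture, given as the dict that the camera call returned (one of the last four; its "shot" number tells which), for a name from the list of things; names that differ only in an ending like _2 or _b are one class to them, and where a whole thing is asked for, a point or a joint stands for the part that bears it (a point fixed in the world has none). Each returns a list of dicts, best first, with "score" (0 to 1); they miss things now and then, are a little off and sometimes report something else, mostly with a low value. They report only what shows in the picture. A call takes as long as a camera call. They do not tell look-alikes from the thing itself.
- robot.search_frame(target, picture): "centre" ([x, y, z] in m, in world coordinates, good to about 4 mm: the middle of the surface that is visible of it).
- robot.trace(target, picture): "pixels" (480x640 bool, what is visible of it).
The state is a dict: "time": time; "qpos": joint angles; "qvel": joint speeds; "joint_efforts": joint torques, N m; "tool_pos": TCP position; "tool_rot": TCP orientation; "contact_force": force on the tool from outside, world axes, zero at the start; "torque": the same for the moment, N m; "opening": finger opening in m; "grip_force": force on a finger pad.
Only numpy, scipy, OpenCV 4.12 (cv2) and the standard library are available. Lean on these libraries where they do the work, as an engineer would, in place of code of your own. Each camera call takes 0.05 s, during which the arm holds its last target. There are 200 camera calls.

TASK

Swing the loaded tray of maize cobs out from under the upper board by pushing its handle, keeping its eye on the stud, until its side bears firmly (but is not rammed) against the wooden stop post. Then lift the handle end so that all three cobs slide off the open end into the crate, without touching the cobs; once they are in, lay the tray flat on the deck again, over the stud and beside the post, and let go. Do not knock the upper board, and leave everything else where it stands.

Things in the scene. Friction and masses are not known exactly. Their poses are not given: they have to be found in the camera images.
- tray: Loose galvanised tray, 200 mm long with handle, 90 wide, 30 tall, about 0.35 kg, flat on the deck with its eye (26 mm square hole in the 6 mm floor) over the stud. Origin: underside, centre of the eye; x runs to the handle, z up. Floor x = -22 (open end, no wall) to 123 mm, y = -45 to 45; side walls and the wall at the handle end are 4 mm thick, up to z = 30. Three cobs lie across it.
- tray_handle (a point): Middle of the top of the tray's wooden handle bar, at x = 150, y = 0, z = 33 mm in the tray's frame, same axes. The bar is 24 mm wide (y) and runs from x = 123 to 178 mm, z = 3 to 33 mm of the tray. At the start it is under the upper board, pointing away from the robot and to its left.
- deck: Raised plywood deck, fixed, top at z = 75 mm in its own frame. Origin: on the work table straight below the stud, a low round steel bolt head (18 mm across, standing 5 mm above the deck) on which the tray's eye turns. The deck spans x = -115 to 240 mm, y = -18 to 310 mm in its frame; its y = -18 mm edge faces the crate.
- overhang: Upper plywood board, fixed over the back (+x) of the deck. Origin: on the deck's surface, below the middle of the board's front edge, axes as the deck's. The board spans x = 0 to 115 mm, y = -170 to 170 mm, underside at z = 150 mm, top 168 mm, goods on it up to 220 mm. Two 20 mm square posts at x = 100 mm, y = -155 and 155 mm.
- stop: Upright round wooden stop post, fixed on the deck on the robot's side of the tray: 30 mm across, 40 mm tall. Origin: centre of its foot, on the deck's surface. When the tray is swung home its +y side wall touches the post, so the post's centre is then at y = 60 mm in the tray's frame.
- crate: Open wooden crate, fixed on the table below the deck's edge at the tray's open end. Outside 180 mm (x) by 200 mm (y), 68 mm tall, walls and floor 8 mm. Origin: centre of its underside.
- cob0: Dry maize cob (one of three alike), 64 mm long, six-sided, 34 mm across the flats, about 0.06 kg. Origin: its centre; y along its length. It lies across the tray and topples along it only once the floor slopes more than about 30 degrees.
- cob1: Dry maize cob (one of three alike), 64 mm long, six-sided, 34 mm across the flats, about 0.06 kg. Origin: its centre; y along its length. It lies across the tray and topples along it only once the floor slopes more than about 30 degrees.
- cob2: Dry maize cob (one of three alike), 64 mm long, six-sided, 34 mm across the flats, about 0.06 kg. Origin: its centre; y along its length. It lies across the tray and topples along it only once the floor slopes more than about 30 degrees.
- canister: Bystander: blue seed canister, 64 mm across, 104 mm tall, standing on the deck. Origin: centre of its underside.
- sprayer: Bystander: red pump sprayer head with knob, about 90 mm long, 83 mm tall, standing on the deck. Origin: centre of its underside.
- jug: Bystander: white jug, 110 mm across, 175 mm tall, on the table. Origin: centre of its underside.
- rake: Bystander: steel hand rake, 180 mm long, lying on the deck at the back, under the upper board. Origin: on its underside, 70 mm from the end of its wooden handle.
- bracket: Bystander: galvanised bucket handle bracket, U-shaped, 90 mm long, 40 mm tall, on the deck. Origin: centre of its underside.
- tin: Bystander: tin, 74 mm across, 100 mm tall, on the table. Origin: centre of its underside.
Not all that is in view belongs to the job. There is more than one size of the tray; the job needs the middle-sized.

How it is judged:
On the way, in this order (a step that is already met when the one before it is completed fails the run):
1. the tray, eye still on the stud and lying flat, bears on the stop post with more than 5 N (contact force between tray and stop above 5 N and horizontal distance between tray and deck below 0.012 m and angle between tray's own z axis and vertical below 0.1 rad), for 0.2 s.
2. all three cobs are in the crate while the tray is still tipped by more than 17 degrees (x of cob0 in the frame of crate between -0.085 and 0.085 m and y of cob0 in the frame of crate between -0.095 and 0.095 m and z of each of cob0, cob1, cob2 in the frame of crate below 0.072 m and x of cob1 in the frame of crate between -0.085 and 0.085 m and y of cob1 in the frame of crate between -0.095 and 0.095 m and x of cob2 in the frame of crate between -0.085 and 0.085 m and y of cob2 in the frame of crate between -0.095 and 0.095 m and angle between tray's own z axis and vertical above 0.3 rad), for 0.1 s.
At the end, for the whole second after the job is handed in: All three cobs rest inside the crate (centres within its walls, at most 72 mm above its underside); the tray lies flat on the deck (within 6 degrees, at most 10 mm up), eye within 20 mm of the stud, its side at most 20 mm from the stop post, at rest and released (x of cob0 in the frame of crate between -0.085 and 0.085 m and y of cob0 in the frame of crate between -0.095 and 0.095 m and z of each of cob0, cob1, cob2 in the frame of crate below 0.072 m and x of cob1 in the frame of crate between -0.085 and 0.085 m and y of cob1 in the frame of crate between -0.095 and 0.095 m and x of cob2 in the frame of crate between -0.085 and 0.085 m and y of cob2 in the frame of crate between -0.095 and 0.095 m and angle between tray's own z axis and vertical below 0.1 rad and horizontal distance between tray and deck below 0.02 m and z of tray in the frame of deck between 0.065 and 0.085 m and y of stop in the frame of tray between 0.05 and 0.08 m and linear speed of tray below 0.02 m/s and linear speed of each of cob0, cob1, cob2 below 0.03 m/s); the robot touches nothing.
It fails at once if the tray is rammed against the stop post (over 35 N) (contact force between tray and stop above 35 N).
It fails at once if the upper board is knocked (over 15 N) (contact force between any of the arm, the fingers, tray and overhang above 15 N).
It fails at once if a cob is touched with the gripper (over 3 N) (contact force between the fingers and cob0 above 3 N or contact force between the fingers and cob1 above 3 N or contact force between the fingers and cob2 above 3 N).
It fails at once if the tray is tipped before it has been swung clear of the upper board (angle between tray's own z axis and vertical above 0.15 rad and y of stop in the frame of tray above 0.11 m).
It fails at once if a bystander is moved by more than 25 mm (distance of any of canister, sprayer, jug, rake, bracket, tin from where it was at the start of the episode above 0.025 m).
It also fails if it takes over 67 s, if anything falls off the work surface, if the arm or the gripper's body presses on something with over 40 N, if the wrist force passes 120 N, or if a joint passes its speed limit or range.

## Working session

There is one attempt and no reset: what is moved stays moved. The work goes in short steps, Python scripts to look and compute and a tool call to move; the robot and the scene stay as the last step left them, time stands still between calls to the robot, and variables do not carry over. Pictures are saved under pics/ and viewed, at most 10 in all, crops included, and the job is handed in when it is done.

Besides the shell and the picture viewer there is one more tool, called after ">>>" as name(argument=value, ...) on one line, values as JSON. apply_moves: Moves the arm, as the interface text tells. Its arguments: {"type":"object","properties":{"motion":{"type":"string"},"force":{"type":"number"}},"required":["motion"]}

```bash
mkdir -p pics; python3 - <<'E'
from cell import robot
import cv2,numpy as np
s=robot.observe();print(s)
for n in("side","top"):
    p=robot.read_camera(n);cv2.imwrite(f"pics/{n}0.png",p["img"][...,::-1])
    print(n,p["fovy"],p["cx"],p["cy"],np.round(p["R"],4).tolist(),np.round(p["t"],4).tolist(),p.get("shot"), -np.array(p["R"]).T@p["t"])
    for t in["tray","tray_handle","deck","overhang","stop","crate","cob0","canister","sprayer","jug","rake","bracket","tin"]:
        print(t,[(round(d["score"],2),np.round(d["centre"],3).tolist()) for d in robot.search_frame(t,p)][:4])
print(robot.observe()["time"])
E
```

```text
{'time': 0.0, 'qpos': array([ 1.15501744e+00,  3.42763948e-01,  1.52502927e+00, -3.51338119e-05,
        1.27540232e+00, -1.46016326e-01]), 'qvel': array([0.0009001 , 0.00090138, 0.00122864, 0.00179645, 0.00090155,
       0.00144987]), 'joint_efforts': array([-2.27573037e-03, -4.31245244e+01, -2.44216865e+01,  7.16507155e-02,
        5.59366483e-02, -1.12683140e-04]), 'tool_pos': array([0.1397413 , 0.50562917, 0.2260193 ]), 'tool_rot': array([-3.14000193e+00, -1.99978941e-04,  2.87184019e+00]), 'contact_force': array([ 1.00558255, -0.08442086, -0.51733609]), 'torque': array([-0.02874821, -0.04232936, -0.01389266]), 'grip_force': 0.0, 'opening': 0.09191774044951671}
side 46.980154607631576 326.7206593065419 241.46922145471729 [[0.7218, -0.6921, -0.0043], [-0.5051, -0.5225, -0.6869], [0.4732, 0.4979, -0.7267]] [-0.3686, 0.2337, 1.2156] 1 [-0.19107944 -0.73829929  1.04239894]
tray [(0.97, [0.449, -0.397, 0.004]), (0.78, [0.521, 0.017, 0.084]), (0.67, [0.162, -0.303, 0.004]), (0.55, [0.516, 0.235, 0.145])]
tray_handle [(0.84, [0.162, -0.306, 0.01]), (0.72, [0.522, 0.018, 0.08]), (0.18, [
[... 977 characters left out ...]
(0.73, [0.16, -0.309, 0.006]), (0.71, [0.539, 0.028, 0.08]), (0.71, [0.484, -0.163, 0.007]), (0.55, [0.448, -0.4, 0.006])]
deck [(0.75, [0.509, 0.146, 0.077]), (0.74, [0.551, 0.034, 0.112])]
overhang [(0.9, [0.658, 0.124, 0.245])]
stop [(0.56, [0.422, 0.08, 0.113])]
crate [(0.63, [0.484, -0.165, 0.006])]
cob0 [(0.86, [0.493, -0.021, 0.113]), (0.82, [0.515, 0.009, 0.112]), (0.68, [0.553, 0.03, 0.111])]
canister [(0.57, [0.53, 0.238, 0.18]), (0.51, [0.489, -0.167, 0.006])]
sprayer [(0.77, [0.403, 0.247, 0.157])]
jug [(0.6, [0.633, -0.372, 0.132]), (0.38, [0.653, 0.215, 0.093])]
rake [(0.6, [0.654, 0.212, 0.092])]
bracket [(0.56, [0.397, -0.027, 0.082]), (0.28, [0.424, 0.08, 0.112])]
tin []
1.4
```

View pics/side0.png

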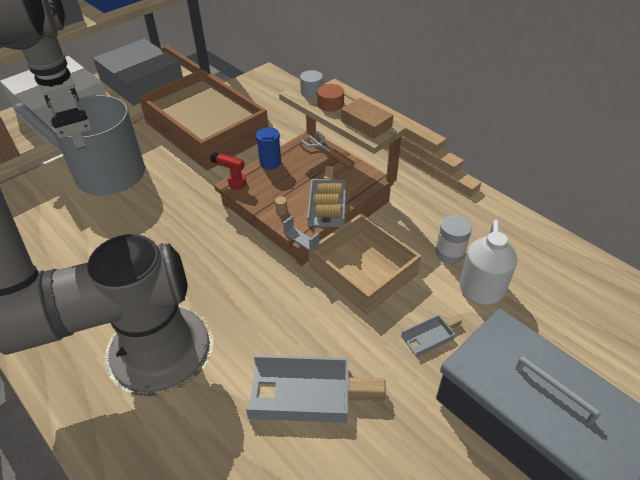

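View pics/top0.png

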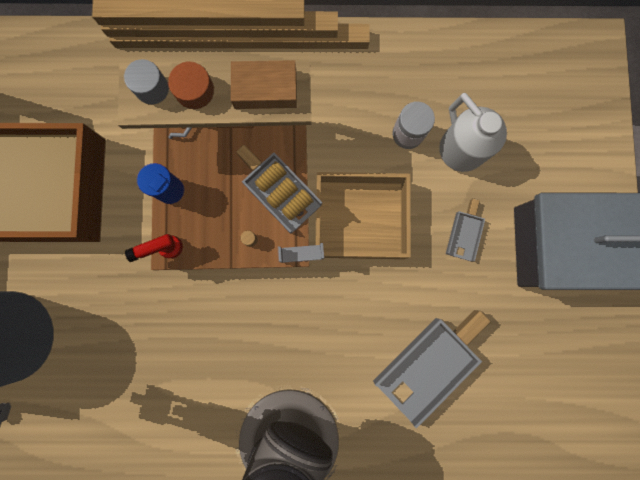

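The top view shows the middle tray on the deck at about (282,193), handle at (245,156), stop post (248,238), crate (362,216). The board's front edge is at row ~125. I'll enlarge for corners.

```bash
cat > h.py <<'E'
from cell import robot
import cv2,numpy as np
def f(p): return 240/np.tan(np.radians(p["fovy"])/2)
def proj(p,X):
    c=np.atleast_2d(X)@np.array(p["R"]).T+p["t"]; return c[:,:2]/c[:,2:]*f(p)+[p["cx"],p["cy"]]
def back(p,uv,z):
    R=np.array(p["R"]);C=-R.T@p["t"];d=R.T@np.array([(uv[0]-p["cx"])/f(p),(uv[1]-p["cy"])/f(p),1]);return C+d*(z-C[2])/d[2]
E
python3 - <<'E'
import cv2
a=cv2.imread("pics/top0.png")[115:280,140:420];cv2.imwrite("pics/c0.png",cv2.resize(a,None,fx=2.8,fy=2.8,interpolation=cv2.INTER_CUBIC))
b=cv2.imread("pics/side0.png")[100:320,200:430];cv2.imwrite("pics/c1.png",cv2.resize(b,None,fx=2.7,fy=2.7,interpolation=cv2.INTER_CUBIC))
E
```

```text
(no output)
```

View pics/c0.png

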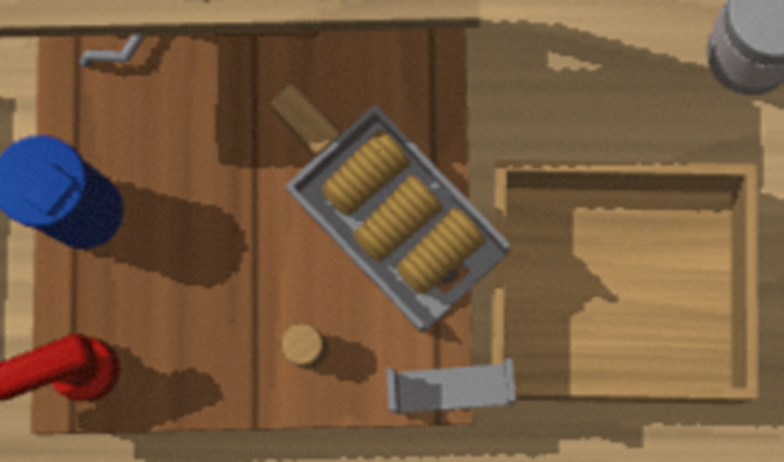

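View pics/c1.png

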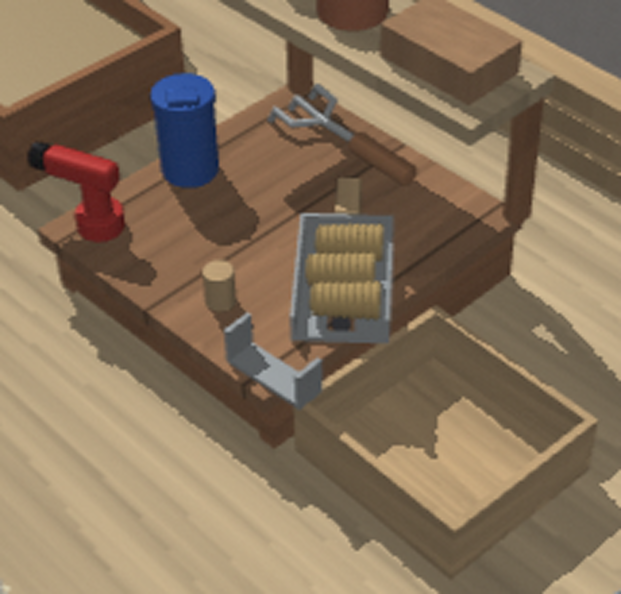

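The crops show, in c0 pixels: tray rim corners (375,107), (290,187), (508,248), (424,328); handle end (280,93); stop top (303,344); crate rim 495–757 by 166–398; bracket at 388–515 by 360–412.

```bash
python3 - <<'E'
from h import *
p=robot.read_camera("top");q=robot.read_camera("side")
c=lambda a,z:back(p,(a[0]/2.8+140,a[1]/2.8+115),z)
d=lambda a,z:back(q,(a[0]/2.7+200,a[1]/2.7+100),z)
for n,a,z in[("TB",(375,107),.105),("TA",(290,187),.105),("OB",(508,248),.105),("OA",(424,328),.105),("Hend",(280,93),.108),("stop",(303,344),.115),
 ("deckFL",(32,432),.075),("deckFR",(471,425),.075),("deckR",(467,165),.075),("cr",(495,167),.068),("cr",(757,165),.068),("cr",(757,398),.068),("cr",(495,398),.068),("boardR",(478,20),.243),("boardL",(0,30),.243),("br",(388,370),.115),("br",(513,362),.115),("canTop",(38,172),.179),("spr",(85,365),.15)]: print("top",n,c(a,z)[:2].round(4))
for n,a,z in[("TB/A",(392,216),.105),("TA",(303,214),.105),("OB",(388,340),.105),("OA",(293,337),.105),("Hend",(350,179),.108),("stop",(219,270),.115),("boardR",(472,140),.225),("br",(228,335),.115)]: print("side",n,d(a,z)[:2].round(4))
E
```

```text
top TB [0.6039 0.03  ]
top TA [0.5435 0.0917]
top OB [ 0.4982 -0.0682]
top OA [ 0.4393 -0.0073]
top Hend [0.6135 0.0998]
top stop [0.4265 0.0786]
top deckFL [0.3652 0.2845]
top deckFR [ 0.3704 -0.0409]
top deckR [ 0.5679 -0.0374]
top cr [ 0.5682 -0.0587]
top cr [ 0.5699 -0.2597]
top cr [ 0.3909 -0.2557]
top cr [ 0.3909 -0.0587]
top boardR [ 0.6177 -0.048 ]
top boardL [0.6107 0.252 ]
top br [0.4079 0.0177]
top br [ 0.4136 -0.0716]
top canTop [0.5359 0.2487]
top spr [0.4082 0.2221]
side TB/A [0.6067 0.0298]
side TA [0.5469 0.0919]
side OB [ 0.484  -0.0873]
side OA [ 0.4259 -0.0258]
side Hend [0.6142 0.096 ]
side stop [0.4294 0.0785]
side boardR [ 0.6294 -0.0446]
side br [0.3798 0.0083]
```

>>> apply_moves(motion="0 0 0 -5 0 0 -0.135;0 0 0 -5 0 0 -0.135;0 -3.6 -4.56 0 0 0 0;0 -3.6 -4.56 0 0 0 0;0 -3.6 -4.56 0 0 0 0;0 -3.6 -4.56 0 0 0 0;0 -3.6 -4.56 0 0 0 0;0 -3.6 -4.56 0 0 0 0;0 -3.6 -4.56 0 0 0 0;0 -3.6 -4.56 0 0 0 0;0 -3.6 -4.56 0 0 0 0;0 -3.6 -4.56 0 0 0 0;0 0 0 0 0 -0.13 0;0 0 0 0 0 -0.13 0;0 0 0 0 0 -0.13 0;0 0 0 0 0 -0.13 0;0 0 0 0 0 0 0")

```text
time: 3.62
tool_pos: [0.498, 0.0502, 0.326]
tool_rot: [3.141, 0.518, 3.142]
contact_force: [0.6, -0.2, 0.9]
opening: 0.0006
grip_force: 0.0
```

```bash
cat >> h.py <<'E'
from scipy.spatial.transform import Rotation as Ro
def rot(s=None): return Ro.from_euler("xyz",(s or robot.observe())["tool_rot"])
def to(X):
    s=robot.observe();print("tool shift cm",(100*rot(s).inv().apply(np.array(X)-s["tool_pos"])).round(2))
def st():
    s=robot.observe();print({k:np.round(s[k],4).tolist() for k in("time","tool_pos","tool_rot","contact_force","opening","grip_force","qpos")})
E
python3 - <<'E'
from h import *
st();to((.592,.052,.165))
q=robot.read_camera("side")
d=lambda a,z:back(q,(a[0]/2.7+200,a[1]/2.7+100),z)
print(d((408,178),.095),d((340,130),.095))
E
```

```text
{'time': 3.625, 'tool_pos': [0.498, 0.0502, 0.326], 'tool_rot': [3.1413, 0.5179, 3.1416], 'contact_force': [0.6191, -0.1984, 0.8971], 'opening': 0.0006, 'grip_force': 0.0, 'qpos': [-0.0776, -0.0503, 1.835, 0.0519, 0.8409, -1.6729]}
tool shift cm [-0.19  0.17 18.65]
[0.66826807 0.06823056 0.095     ] [0.67382147 0.17276301 0.095     ]
```

>>> apply_moves(motion="0 0 0 6 0 0 0;0 0 0.1 6 0 0 0;0 -0.2 0 5 0 0 0;0 0 0 4 0 0 0;0 0 0 2.5 0 0 0;0 0 0 0 0 0 0")

```text
time: 4.42
tool_pos: [0.6193, 0.0511, 0.1214]
tool_rot: [3.141, 0.515, -3.142]
contact_force: [0.7, 0.0, 0.4]
opening: 0.0008
grip_force: 0.0
```

```bash
python3 - <<'E'
from h import *
st();to((.632,.052,.092))
p=robot.read_camera("top");q=robot.read_camera("side")
a=p["img"][90:270,180:360,::-1];b=q["img"][110:290,230:410,::-1]
cv2.imwrite("pics/m1.png",cv2.resize(np.hstack([a,b]),None,fx=2.2,fy=2.2,interpolation=cv2.INTER_CUBIC))
E
```

```text
{'time': 4.425, 'tool_pos': [0.6193, 0.0511, 0.1214], 'tool_rot': [3.1411, 0.5153, -3.1416], 'contact_force': [0.7284, 0.0054, 0.3849], 'opening': 0.0008, 'grip_force': 0.0, 'qpos': [-0.0552, 0.4196, 1.8779, 0.0855, 0.3306, -1.6997]}
tool shift cm [0.35 0.08 3.19]
```

View pics/m1.png

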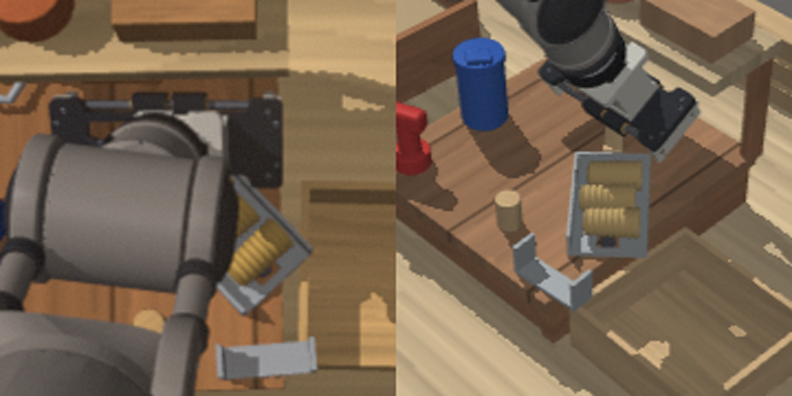

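The gripper body is clear of the board and above the rim, with the handle at lower left of the finger (about (612,140) in the right crop). Joint 5 is near its limit, so I'll lower with slightly less tilt.

>>> apply_moves(motion="0 0.1 0.05 1 0 0.05 0;0 0.1 0 1 0 0 0;0 0.1 0 1 0 0 0;0 0 0 0 0 0 0")

```text
time: 5.03
tool_pos: [0.6293, 0.0517, 0.095]
tool_rot: [3.141, 0.469, -3.142]
contact_force: [0.6, 0.2, -1.1]
opening: 0.0003
grip_force: 0.0
```

```bash
python3 - <<'E'
from h import *
st()
E
```

```text
{'time': 5.025, 'tool_pos': [0.6293, 0.0517, 0.095], 'tool_rot': [3.1413, 0.4686, -3.1416], 'contact_force': [0.6197, 0.2285, -1.1064], 'opening': 0.0003, 'grip_force': 0.0, 'qpos': [-0.0513, 0.4841, 1.8343, 0.0673, 0.3559, -1.6797]}
```

>>> apply_moves(motion="0 0.6 0.4 -0.3 0 0 0;0 0.6 0.4 -0.3 0 0 0;0 0.52 0.68 -0.26 0 0 0;0 0.52 0.68 -0.26 0 0 0;0 0.52 0.68 -0.26 0 0 0;0 0.52 0.68 -0.26 0 0 0;0 0.52 0.68 -0.26 0 0 0;0 0.5 0.38 -0.25 0 0 0;0 0.5 0.38 -0.25 0 0 0;0 0.5 0.38 -0.25 0 0 0;0 0.5 0.38 -0.25 0 0 0;0 0 0 0 0 0 0")

```text
time: 6.52
tool_pos: [0.5645, 0.1092, 0.0954]
tool_rot: [3.141, 0.469, -3.141]
contact_force: [0.2, 0.4, 2.3]
opening: 0.0
grip_force: 1.3
```

```bash
python3 - <<'E'
from h import *
st()
p=robot.read_camera("top");q=robot.read_camera("side")
a=p["img"][90:270,180:360,::-1];b=q["img"][110:290,230:410,::-1]
cv2.imwrite("pics/m2.png",cv2.resize(np.hstack([a,b]),None,fx=2.2,fy=2.2,interpolation=cv2.INTER_CUBIC))
E
```

```text
{'time': 6.525, 'tool_pos': [0.5645, 0.1092, 0.0954], 'tool_rot': [3.1415, 0.4695, -3.1409], 'contact_force': [0.1789, 0.3531, 2.278], 'opening': 0.0, 'grip_force': 1.2999, 'qpos': [0.077, 0.4091, 1.9772, -0.121, 0.2889, -1.3866]}
```

View pics/m2.png

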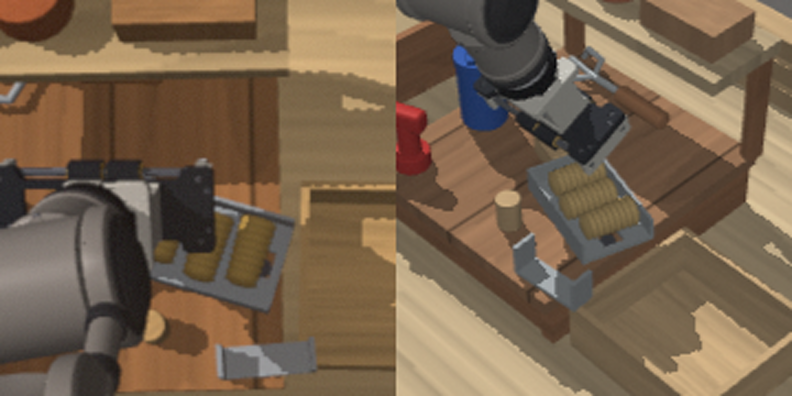

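Tray swung to ~72° with the eye on the stud and cobs in place. The body would meet the canister further on, so I'll back off, turn the tool and straddle the handle with open fingers.

>>> apply_moves(motion="0 -0.9 0 0.45 0 0.06 0;0 -1.1 0 -2.3 0 0 0;0 -1.1 0 -2.3 0 0 0;0 -1 0 -2.3 0 0.1 0;0 -0.8 0 -2.4 0 0.1 0;0 0 0 0 0 0.1 0;0 0 0 0 0 0.109 0;0 2 0 -1 0 0 0.1;0 2 0 0 0 0 0.17;0 2 0 0 0 0 0.17;0 1 1 0 0 0 0.17;0 1 1 0 0 0 0.17;0 0 1 0 0 0 0.17;100 0 0 0 0 0 0.17;100 0 0 0 0 0 0.17;100 0 0 0 0 0 0.17;100 0 0 0 0 0 0.17;100 0 0 0 0 0 0.17;100 0 0 0 0 0 0")

```text
time: 9.0
tool_pos: [0.5171, 0.1505, 0.206]
tool_rot: [-3.14, 0.0, 1.343]
contact_force: [0.0, 0.2, -0.3]
opening: 0.0558
grip_force: 0.0
```

```bash
python3 - <<'E'
from h import *
st()
p=robot.read_camera("top");q=robot.read_camera("side")
for n,c in(("top",p),("side",q)):
  for t in("tray","tray_handle","stop"): print(n,t,[(round(d["score"],2),np.round(d["centre"],3).tolist()) for d in robot.search_frame(t,c)][:4])
a=p["img"][90:270,180:360,::-1];b=q["img"][110:290,230:410,::-1]
cv2.imwrite("pics/m3.png",cv2.resize(np.hstack([a,b]),None,fx=2.2,fy=2.2,interpolation=cv2.INTER_CUBIC))
E
```

```text
{'time': 9.0, 'tool_pos': [0.5171, 0.1505, 0.206], 'tool_rot': [-3.1402, 0.0003, 1.3435], 'contact_force': [0.0453, 0.191, -0.3385], 'opening': 0.0558, 'grip_force': 0.0, 'qpos': [0.1408, 0.3847, 1.519, 0.0002, 1.2393, 0.368]}
top tray [(0.97, [0.455, -0.405, 0.002]), (0.8, [0.519, 0.052, 0.084]), (0.75, [0.16, -0.31, 0.006])]
top tray_handle [(0.93, [0.515, 0.046, 0.081]), (0.78, [0.161, -0.312, 0.006]), (0.56, [0.448, -0.398, 0.005])]
top stop [(0.58, [0.665, 0.097, 0.086]), (0.52, [0.425, 0.075, 0.116])]
side tray [(0.89, [0.448, -0.397, 0.006]), (0.63, [0.501, 0.03, 0.097]), (0.63, [0.16, -0.306, 0.005])]
side tray_handle [(0.96, [0.161, -0.304, 0.012]), (0.95, [0.504, 0.035, 0.092]), (0.56, [0.45, -0.396, 0.006])]
side stop [(0.5, [0.489, -0.014, 0.109]), (0.48, [0.419, 0.074, 0.107])]
```

View pics/m3.png

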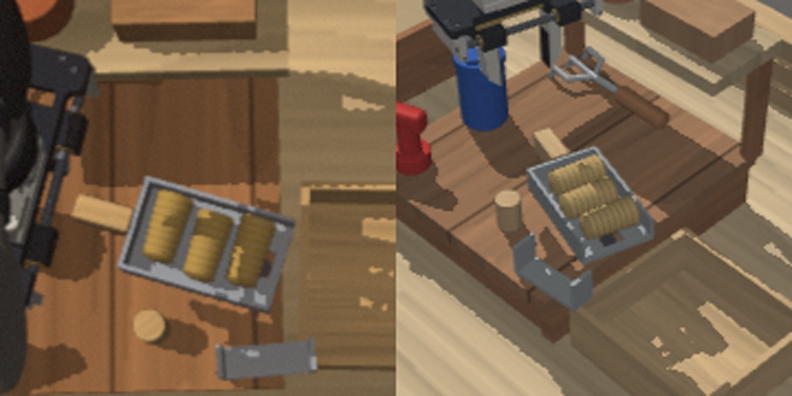

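```bash
python3 - <<'E'
from h import *
p=robot.read_camera("top")
P=[back(p,(a/2.2+180,b/2.2+90),.105)[:2] for a,b in((147,178),(293,216),(122,268),(267,309))]
h=back(p,(75/2.2+180,207/2.2+90),.108)[:2]
c=np.mean(P,0);d=(P[0]+P[2]-P[1]-P[3])/2;u=d/np.linalg.norm(d);psi=np.degrees(np.arctan2(u[1],u[0]))
e=c-.0505*u; n=np.array([-u[1],u[0]])
s=np.array([.428,.0785]);print("psi",psi,"len",np.linalg.norm(d),"eye",e,"h150",e+.15*u,"handle end tray",(h-e)@u,(h-e)@n,"stop y",(s-e)@n,(s-e)@u)
print("body corner",back(p,(90/2.2+180,60/2.2+90),.28))
# straddle: handle 8mm from +x finger pad, opening .092
T=e+.15*u+(.046-.012-.010)*n
print(T);
to([*T,.206]);
E
```

```text
psi 74.6623151140403 len 0.1406281233642882 eye [ 0.49174299 -0.02027159] h150 [0.53141911 0.12438596] handle end tray 0.17769654702269555 0.0008509636784657243 stop y 0.08759851942716979 0.07839321424492218
body corner [0.61172343 0.10195722 0.28      ]
[0.5082739  0.13073413]
tool shift cm [-2.14 -0.48  0.08]
```

>>> apply_moves(motion="100 -2.1 -0.8 0 0 0 0;100 0 0 0 0 0 0;100 0 0 0 0 0 0;100 0 0 0 0 0 0;100 0 0 3 0 0 0;100 0 0 3 0 0 0;100 0 0 3 0 0 0;100 0 0 2 0 0 0;100 0 0 1.1 0 0 0;100 0 0 0 0 0 0")

```text
time: 10.7
tool_pos: [0.5053, 0.132, 0.0853]
tool_rot: [-3.142, 0.0, 1.342]
contact_force: [-0.8, -0.6, -0.9]
opening: 0.0921
grip_force: 0.0
```

>>> apply_moves(motion="100 0 -0.6 0 0 0 -0.04;100 0 -0.6 0 0 0 -0.04;100 0 -0.6 0 0 0 -0.04;100 0 -0.6 0 0 0 -0.04;100 0 -0.5 0 0 0 -0.04;100 0 -0.4 0 0 0 -0.03;100 0 0 0 0 0 0")

```text
time: 11.58
tool_pos: [0.4722, 0.1366, 0.0858]
tool_rot: [3.141, -0.0, 1.572]
contact_force: [-0.6, -0.4, 0.6]
opening: 0.0916
grip_force: 0.0
```

```bash
cat >> h.py <<'E'
def look(n):
    p=robot.read_camera("top");q=robot.read_camera("side")
    a=p["img"][90:270,180:360,::-1];b=q["img"][110:290,230:410,::-1]
    cv2.imwrite(n,cv2.resize(np.hstack([a,b]),None,fx=2.2,fy=2.2,interpolation=cv2.INTER_CUBIC))
E
python3 -c "
from h import *
look('pics/m4.png')"
```

```text
(no output)
```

View pics/m4.png

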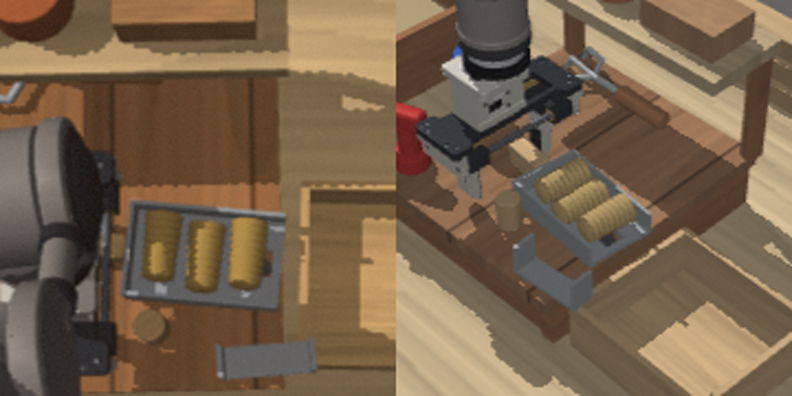

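Tray is at ~85°, with the post just a few mm from its side wall ((150,325) vs wall at row ~300). Now the slow push.

>>> apply_moves(motion="100 0 -0.2 0 0 0 0;100 0 -0.2 0 0 0 0;100 0 -0.2 0 0 0 0;100 0 0 0 0 0 0")

```text
time: 12.18
tool_pos: [0.4665, 0.1364, 0.0858]
tool_rot: [3.141, -0.0, 1.572]
contact_force: [0.1, -0.2, 0.6]
opening: 0.0919
grip_force: 0.2
```

>>> apply_moves(motion="100 0 -0.15 0 0 0 -0.02;100 0 -0.1 0 0 0 0;100 0 0 0 0 0 0")

```text
time: 12.55
tool_pos: [0.4642, 0.1363, 0.0858]
tool_rot: [3.141, -0.0, 1.592]
contact_force: [1.1, 0.2, 0.3]
opening: 0.0916
grip_force: 0.5
```

>>> apply_moves(motion="100 0 -0.2 0 0 0 0;100 0 -0.2 0 0 0 0;100 0 0 0 0 0 0")

```text
time: 12.92
tool_pos: [0.46, 0.1363, 0.0858]
tool_rot: [3.141, -0.0, 1.592]
contact_force: [0.0, 0.3, 0.1]
opening: 0.0919
grip_force: 0.4
```

>>> apply_moves(motion="100 0 -0.15 0 0 0 0;100 0 0 0 0 0 0")

```text
time: 13.18
tool_pos: [0.4586, 0.1362, 0.0857]
tool_rot: [3.141, -0.0, 1.592]
contact_force: [1.7, 1.0, 0.6]
opening: 0.0918
grip_force: 0.5
```

>>> apply_moves(motion="100 0 -0.1 0 0 0 0;100 0 0 0 0 0 0")

```text
time: 13.42
tool_pos: [0.4577, 0.1362, 0.0857]
tool_rot: [3.141, -0.0, 1.592]
contact_force: [0.4, 1.2, 0.4]
opening: 0.092
grip_force: 0.6
```

>>> apply_moves(motion="100 0 -0.15 0 0 0 0;100 0 0 0 0 0 0")

```text
time: 13.68
tool_pos: [0.4561, 0.1361, 0.0857]
tool_rot: [3.141, -0.0, 1.592]
contact_force: [1.5, 1.4, -0.3]
opening: 0.0918
grip_force: 0.5
```

>>> apply_moves(motion="100 0 -0.15 0 0 0 0;100 0 0 0 0 0 0")

```text
time: 13.92
tool_pos: [0.4546, 0.1361, 0.0858]
tool_rot: [3.141, -0.0, 1.592]
contact_force: [0.9, 1.0, 0.2]
opening: 0.0915
grip_force: 0.5
```

>>> apply_moves(motion="100 0 -0.1 0 0 0 0;100 0 0 0 0 0 0")

```text
time: 14.18
tool_pos: [0.4537, 0.1361, 0.0857]
tool_rot: [3.141, -0.0, 1.592]
contact_force: [1.0, 1.3, -0.1]
opening: 0.0919
grip_force: 0.6
```

>>> apply_moves(motion="100 0 -0.1 0 0 0 0;100 0 -0.1 0 0 0 0;100 0 0 0 0 0 0")

```text
time: 14.55
tool_pos: [0.452, 0.1361, 0.0857]
tool_rot: [3.14, -0.0, 1.592]
contact_force: [3.5, 0.9, -1.7]
opening: 0.0919
grip_force: 1.7
```

>>> apply_moves(motion="100 0 -0.1 0 0 0 0;100 0 -0.05 0 0 0 0;100 0 0 0 0 0 0")

```text
time: 14.92
tool_pos: [0.452, 0.1361, 0.0859]
tool_rot: [3.137, -0.0, 1.592]
contact_force: [7.5, 1.5, -5.5]
opening: 0.0918
grip_force: 4.0
```

>>> apply_moves(motion="100 0 -0.1 0 0 0 0;100 0 0 0 0 0 0")

```text
time: 15.18
tool_pos: [0.4519, 0.1361, 0.0861]
tool_rot: [3.135, -0.0, 1.592]
contact_force: [10.1, 1.6, -6.3]
opening: 0.0918
grip_force: 5.3
```

>>> apply_moves(motion="100 0 -0.05 0 0 0 0;100 0 0 0 0 0 0;100 0 0 0 0 0 0;100 0 0 0 0 0 0")

```text
time: 15.68
tool_pos: [0.4519, 0.1361, 0.0862]
tool_rot: [3.134, -0.001, 1.592]
contact_force: [11.9, 0.7, -6.4]
opening: 0.0918
grip_force: 5.9
```

```bash
python3 -c "
from h import *
look('pics/m5.png')"
```

```text
(no output)
```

View pics/m5.png

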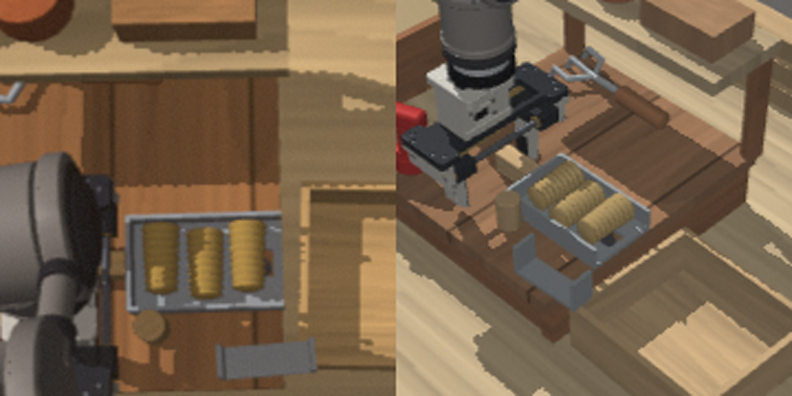

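The tray bears on the post (contact at about (148,315) left crop) with the eye at the stud. Now I'll centre on the handle and grip.

>>> apply_moves(motion="100 0 0.8 0 0 0 0;100 0 1.1 0 0 0 0;100 -0.3 1.1 0 0 0 0;100 -0.2 0.4 0.4 0 0 0;100 0 0 0 0 0 0;50 0 0 0 0 0 0;30 0 0 0 0 0 0;20 0 0 0 0 0 0;20 0 0 0 0 0 0;20 0 0 0 0 0 0;20 0 0 0 0 0 0", force=35)

```text
time: 17.15
tool_pos: [0.4829, 0.1317, 0.0818]
tool_rot: [3.141, -0.0, 1.592]
contact_force: [-0.7, 1.0, 0.1]
opening: 0.0364
grip_force: 0.0
```

>>> apply_moves(motion="20 0 0 0 0 0 0;20 0 0 0 0 0 0;20 0 0 0 0 0 0;20 0 0 0 0 0 0")

```text
time: 17.65
tool_pos: [0.4861, 0.1318, 0.0824]
tool_rot: [3.134, -0.0, 1.592]
contact_force: [8.5, -0.3, -3.9]
opening: 0.0233
grip_force: 35.0
```

>>> apply_moves(motion="15 0 0.2 0 0 0 0;15 0 0.2 0 0 0 0;15 0 0 0 0 0 0")

```text
time: 18.02
tool_pos: [0.4865, 0.1318, 0.0818]
tool_rot: [3.141, 0.0, 1.592]
contact_force: [-1.5, 0.3, 1.9]
opening: 0.0236
grip_force: 34.9
```

>>> apply_moves(motion="15 -0.04 0 -0.95 0 0.05 0;15 -0.04 0 -0.85 0 0.05 0;15 -0.04 0 -0.85 0 0.05 0;15 -0.04 0 -0.85 0 0.05 0;15 0 0 0 0 0 0")

```text
time: 18.65
tool_pos: [0.4867, 0.127, 0.1163]
tool_rot: [3.141, -0.2, 1.59]
contact_force: [0.5, -0.2, -3.9]
opening: 0.0238
grip_force: 34.9
```

```bash
python3 -c "
from h import *
st();look('pics/m6.png')"
```

```text
{'time': 18.65, 'tool_pos': [0.4867, 0.127, 0.1163], 'tool_rot': [3.1412, -0.1999, 1.5901], 'contact_force': [0.4574, -0.1884, -3.8759], 'opening': 0.0238, 'grip_force': 34.9464, 'qpos': [-0.0258, 0.4145, 1.7756, 0.2422, 0.9741, -0.1838]}
```

View pics/m6.png

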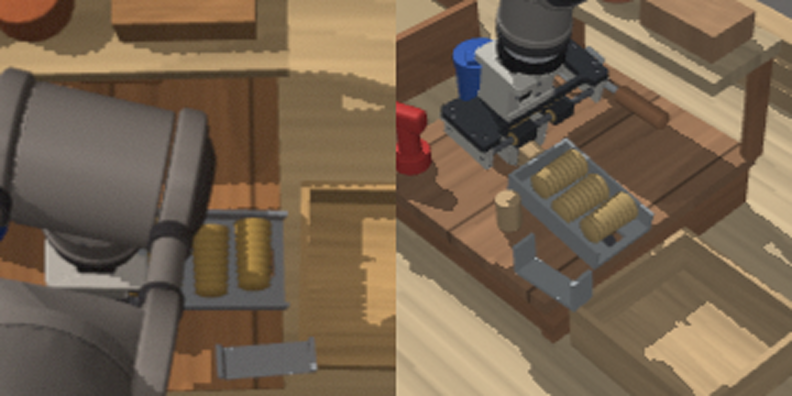

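The picture shows the tray tipped about 11°, lip at the deck's edge and cobs in place. No views remain, so from here I'll use numbers.

>>> apply_moves(motion="15 -0.04 0 -0.85 0 0.05 0;15 -0.04 0 -0.85 0 0.05 0;15 -0.04 0 -0.85 0 0.05 0;15 -0.04 0 -0.85 0 0.05 0;15 -0.04 0 -0.85 0 0.05 0;15 -0.04 0 -0.85 0 0.05 0;15 0 0 0 0 0 0")

```text
time: 19.62
tool_pos: [0.4872, 0.1086, 0.1633]
tool_rot: [3.142, -0.499, 1.591]
contact_force: [0.5, -2.3, -3.6]
opening: 0.0239
grip_force: 34.9
```

```bash
cat >> h.py <<'E'
def cobs():
    st()
    for n in("top","side"):
        p=robot.read_camera(n)
        print(n,[(round(d["score"],2),np.round(d["centre"],3).tolist()) for d in robot.search_frame("cob0",p)])
E
python3 -c "
from h import *
cobs()"
```

```text
{'time': 19.625, 'tool_pos': [0.4872, 0.1086, 0.1633], 'tool_rot': [3.1416, -0.4986, 1.5908], 'contact_force': [0.5161, -2.3241, -3.5819], 'opening': 0.0239, 'grip_force': 34.9385, 'qpos': [-0.2443, 0.3947, 1.7581, 0.5221, 1.1828, -0.5133]}
top [(0.7, [0.483, -0.027, 0.123]), (0.66, [0.475, -0.006, 0.141]), (0.18, [0.671, -0.263, 0.099])]
side [(0.88, [0.484, -0.02, 0.124]), (0.82, [0.489, 0.004, 0.144]), (0.78, [0.488, -0.054, 0.108])]
```

>>> apply_moves(motion="15 -0.03 0 -0.51 0 0.03 0;15 -0.03 0 -0.51 0 0.03 0;15 0 0 0 0 0 0;15 -0.03 0 -0.51 0 0.03 0;15 0 0 0 0 0 0;15 -0.03 0 -0.51 0 0.03 0;15 0 0 0 0 0 0;15 0 0 0 0 0 0")

```text
time: 20.82
tool_pos: [0.4876, 0.0972, 0.1805]
tool_rot: [3.14, -0.619, 1.592]
contact_force: [-0.3, -2.3, -2.5]
opening: 0.0237
grip_force: 34.9
```

```bash
python3 -c "
from h import *
cobs()"
```

```text
{'time': 20.825, 'tool_pos': [0.4876, 0.0972, 0.1805], 'tool_rot': [3.1403, -0.6193, 1.5922], 'contact_force': [-0.3359, -2.2655, -2.4505], 'opening': 0.0237, 'grip_force': 34.9388, 'qpos': [-0.33, 0.4096, 1.744, 0.6048, 1.2846, -0.615]}
top [(0.66, [0.493, -0.089, 0.039]), (0.62, [0.477, -0.103, 0.067]), (0.48, [0.469, -0.226, 0.008])]
side [(0.75, [0.489, -0.137, 0.032]), (0.68, [0.46, -0.089, 0.033]), (0.67, [0.49, -0.122, 0.064]), (0.25, [0.403, 0.24, 0.137])]
```

>>> apply_moves(motion="15 -0.03 0 -0.51 0 0.03 0;15 -0.03 0 -0.51 0 0.03 0;15 0 0 0 0 0 0;15 0 0 0 0 0 0;15 0 0 0 0 0 0;15 0 0 0 0 0 0")

```text
time: 21.78
tool_pos: [0.4876, 0.0913, 0.1887]
tool_rot: [3.14, -0.68, 1.593]
contact_force: [0.4, 1.2, 2.8]
opening: 0.0236
grip_force: 34.9
```

```bash
python3 -c "
from h import *
cobs()
for n in('top','side'):
    p=robot.read_camera(n)
    for d in robot.trace('cob0',p):
        m=d['pixels'].astype(bool);print(n,round(d['score'],2),m.sum(),[back(p,np.argwhere(m).mean(0)[::-1],z).round(3)[:2].tolist() for z in(.03,.06,.1)])
"
```

```text
{'time': 21.775, 'tool_pos': [0.4876, 0.0913, 0.1887], 'tool_rot': [3.1399, -0.6803, 1.5932], 'contact_force': [0.4312, 1.2312, 2.7505], 'opening': 0.0236, 'grip_force': 34.9373, 'qpos': [-0.37, 0.4216, 1.7356, 0.641, 1.3376, -0.6589]}
top [(0.59, [0.502, -0.111, 0.068])]
side [(0.76, [0.489, -0.116, 0.064]), (0.74, [0.488, -0.136, 0.033])]
top 0.73 210 [[0.507, -0.113], [0.502, -0.111], [0.494, -0.109]]
top 0.47 102 [[0.481, -0.135], [0.476, -0.133], [0.47, -0.13]]
side 0.8 336 [[0.511, -0.093], [0.49, -0.112], [0.462, -0.137]]
side 0.57 347 [[0.496, -0.134], [0.476, -0.152], [0.449, -0.175]]
side 0.51 109 [[0.464, -0.089], [0.444, -0.109], [0.419, -0.134]]
side 0.25 3237 [[0.688, -0.377], [0.662, -0.388], [0.627, -0.402]]
```

>>> apply_moves(motion="15 0.01 0 0.85 0 -0.05 0;15 0.01 0 0.85 0 -0.05 0;15 0.01 0 0.85 0 -0.05 0;15 0.01 0 0.85 0 -0.05 0;15 0.01 0 0.85 0 -0.05 0;15 0.01 0 0.85 0 -0.05 0;15 0.01 0 0.85 0 -0.05 0;15 0.01 0 0.85 0 -0.05 0;15 0.01 0 0.85 0 -0.05 0;15 0.01 0 0.85 0 -0.05 0;15 0 0 0 0 0 0")

```text
time: 23.55
tool_pos: [0.4863, 0.129, 0.1125]
tool_rot: [-3.141, -0.179, 1.594]
contact_force: [-0.3, -1.3, -1.7]
opening: 0.0239
grip_force: 34.9
```

```bash
python3 -c "
from h import *
cobs();to((.4865,.1318,.0825))
"
```

```text
{'time': 23.55, 'tool_pos': [0.4863, 0.129, 0.1125], 'tool_rot': [-3.1412, -0.1791, 1.5937], 'contact_force': [-0.2581, -1.303, -1.7153], 'opening': 0.0239, 'grip_force': 34.9374, 'qpos': [-0.0084, 0.4198, 1.7753, 0.2185, 0.9638, -0.1579]}
top [(0.94, [0.491, -0.109, 0.068]), (0.55, [0.484, -0.084, 0.038]), (0.49, [0.492, -0.136, 0.041])]
side [(0.89, [0.488, -0.118, 0.065]), (0.61, [0.462, -0.092, 0.034]), (0.54, [0.487, -0.136, 0.036])]
tool shift cm [-0.23 -0.03  3.09]
```

>>> apply_moves(motion="15 0 0 1.03 0 -0.06 0;15 -0.02 0 1.03 0 -0.06 0;15 -0.03 0 0.95 0 -0.059 0;15 0 0 0 0 0 0")

```text
time: 24.25
tool_pos: [0.4864, 0.1324, 0.083]
tool_rot: [-3.141, -0.002, 1.593]
contact_force: [-0.8, -0.3, -2.8]
opening: 0.0238
grip_force: 34.9
```

```bash
python3 -c "
from h import *
st();to((.4865,.1318,.082))
"
```

```text
{'time': 24.25, 'tool_pos': [0.4864, 0.1324, 0.083], 'tool_rot': [-3.1413, -0.0017, 1.5927], 'contact_force': [-0.7782, -0.3118, -2.7811], 'opening': 0.0238, 'grip_force': 34.937, 'qpos': [0.1126, 0.4719, 1.7707, 0.0023, 0.8992, 0.0892]}
tool shift cm [-0.07  0.01  0.1 ]
```

>>> apply_moves(motion="15 0 0 0.12 0 0 0;15 0 0 0 0 0 0;40 0 0 0 0 0 0;60 0 0 0 0 0 0;60 0 0 0 0 0 0;60 0 0 0 0 0 0;60 0 0 -2 0 0 0;60 0 0 -4 0 0 0;60 0 0 -5 0 0 0;60 -1 -4 -5 0 0 0;60 0 -5 -3 0 0 0;60 0 -5 0 0 0 0;60 5 0 0 0 0 0;60 5 0 0 0 0 0;60 5 0 0 0 0 0;60 0 0 0 0 0 0")

```text
time: 26.25
tool_pos: [0.3445, 0.2717, 0.2703]
tool_rot: [3.141, -0.002, 1.596]
contact_force: [-0.0, 0.3, -0.6]
opening: 0.0551
grip_force: 0.0
```

```bash
python3 -c "
from h import *
cobs()
for n in('top','side'):
    p=robot.read_camera(n)
    for t in('tray','canister','sprayer','bracket','rake'): print(n,t,[(round(d['score'],2),np.round(d['centre'],3).tolist()) for d in robot.search_frame(t,p)][:4])
    if n=='top':
        for d in robot.trace('tray',p):
            m=d['pixels'].astype(np.uint8);c=max(cv2.findContours(m,0,2)[0],key=cv2.contourArea);b=cv2.boxPoints(cv2.minAreaRect(c));print(round(d['score'],2),[back(p,v,.105)[:2].round(3).tolist() for v in b])
"
```

```text
{'time': 26.25, 'tool_pos': [0.3445, 0.2717, 0.2703], 'tool_rot': [3.1409, -0.0015, 1.5963], 'contact_force': [-0.0343, 0.3356, -0.6123], 'opening': 0.0551, 'grip_force': 0.0, 'qpos': [0.492, 0.1465, 1.6639, 0.0011, 1.3298, 0.4663]}
top [(0.86, [0.483, -0.086, 0.036]), (0.68, [0.669, -0.264, 0.096]), (0.63, [0.492, -0.114, 0.068]), (0.51, [0.492, -0.137, 0.043])]
side [(0.74, [0.49, -0.136, 0.034]), (0.57, [0.49, -0.119, 0.066]), (0.47, [0.462, -0.093, 0.03])]
top tray [(0.83, [0.456, -0.4, 0.004]), (0.62, [0.156, -0.307, 0.005])]
top canister [(0.76, [0.525, 0.237, 0.182])]
top sprayer [(0.82, [0.403, 0.245, 0.155])]
top bracket [(0.78, [0.403, -0.028, 0.083]), (0.21, [0.492, 0.044, 0.08])]
top rake [(0.64, [0.482, -0.177, 0.002]), (0.62, [0.653, 0.216, 0.093])]
0.92 [[0.395, -0.316], [0.518, -0.354], [0.501, -0.415], [0.378, -0.377]]
0.79 [[0.143, -0.163], [0.32, -0.348], [0.23, -0.436], [0.057, -0.251]]
0.75 [[0.534, 0.157], [0.538, -0.04], [0.443, -0.042], [0.438, 0.153]]
side tray [(0.82, [0.49, 0.04, 0.083]), (0.73, [0.516, 0.234, 0.142]), (0.7, [0.45, -0.4, 0.004]), (0.58, [0.162, -0.305, 0.004])]
side canister [(0.7, [0.519, 0.234, 0.145])]
side sprayer [(0.95, [0.404, 0.241, 0.139]), (0.43, [0.461, -0.095, 0.032])]
side bracket [(0.9, [0.4, -0.021, 0.076])]
side rake [(0.69, [0.519, 0.235, 0.142]), (0.65, [0.672, 0.151, 0.097])]
```

```bash
python3 -c "
from cell import robot
print(robot.hand_in())"
```

```text
the job is handed in; nothing more can be done
None
```

I swung the tray against the post, tipped all three cobs into the crate, laid it flat over the stud beside the post, let go and handed in at about 26 s. The simulator gave no verdict: the post force (about 12 N at the handle) was inferred, and I checked the final layout only with the vision networks.

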